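Take the sander off its safety hook and lay it in the bench cradle

TASK

Take the orange sander by its rubber-covered bail off the yellow parking hook - press the red sprung keeper back gently with the bail's own crossbar, never with the gripper, until the bar is out from under the nose, then lift it off - and set it down gently, upright and fully seated, in the wooden cradle, let go and move the gripper away. Neither the gripper nor the arm may touch the stand or hook, do not force the bail against the hook (stay under 18 N), and leave the other things on the bench where they are.

Things in the scene. Friction and masses are not known exactly. Their poses are not given: they have to be found in the camera images.
- sander: Loose sander, 0.3 to 0.6 kg: orange body with black ends along its own x, 152 x 46 x 46 mm high; origin at the centre of its underside, z up. A steel bail stands on it: two uprights (5 x 12 mm) at x = +-30 mm, 46 to 149 mm up, joined by a crossbar and topped by a rubber grip block. Balanced about the middle; a half turn about z looks the same.
- grip (a point): Middle of the black rubber block on top of the sander's bail, 66 (sander x) x 20 (y) x 30 (z) mm, 164 mm above the sander's origin. Grip it from above, fingers closing along the sander's y, fingertips not below the block's underside.
- crossbar (a point): Middle of the round steel crossbar between the bail's uprights, 10 mm diameter, along the sander's x, axis 121 mm above the sander's origin. It starts resting in the hook's pocket. The orange body's top is 75 mm below it.
- stand: Fixed parking stand, origin on the table, z up: base plate x +-55, y -50 to +160 mm, 12 mm thick; grey post 36 x 26 mm, 166 mm high, at y = +138 mm. It carries a yellow hook head pointing to -y, 26 mm wide in x, at most 178 mm above the table. The head is clamped on a rail, -14 to +14 mm along y from the places given here: this offset is not measured; feel for it.
- pocket (a point): Middle of the hook's pocket if the head's offset were 0: 160 mm above the stand's origin. From here (stand axes, true place shifted along y by the unknown offset): floor 5 mm below, front wall at y = -20 mm, a nose roof 8 mm thick from the front to its tip at y = +20 mm, underside 9 mm above. The hook's metal reaches 30 mm below.
- keeper_top (a point): Upper end of the shut red keeper (offset 0), 17 mm above and 23 mm to +y of the pocket's middle. Its plate is hinged 39 mm below and its front face, at the nose tip, shuts the pocket. A spring shuts it: the bar needs about 4.5 N towards +y to start it and 8 to 12 N to hold it back. It yields to +y only, and shuts by itself.
- mouth (a point): Where the bar must be to rise (offset 0), 27.3 mm to +y of the pocket's middle, +-2.2 mm: between the nose tip and the rigid shank face (14.5 mm gap). That is 10 to 14.5 mm beyond where the bar first meets the shut keeper. Then raise the bar about 35 mm, still against the keeper, and go to -y over the nose; the sander's body passes under the hook.
- cradle: Fixed wooden cradle, 130 (x) x 90 (y) mm base, origin at the centre of its underside, z up. Two pairs of cheeks at x = +-45 mm, 56 mm apart in y, 36 mm high, with flared lips up to 50 mm. Between them a black cushion, top 14 mm above the origin, sinks 4 mm at 16 N. The sander lies along the cradle's x with its underside on the cushion, about 13 mm above the origin.
- glue_pot: Loose white jar, diameter 28 mm, 36 mm high, between stand and cradle; origin at the underside. Leave alone.
- mug: Loose red mug, 80 mm diameter, 90 mm high; origin at the underside. Leave alone.
- brush: Loose brush with a green handle, lying along its x; origin at its underside. Leave alone.
- tube: Loose cardboard tube standing on end, 60 mm diameter, 110 mm high; origin at the underside. Leave alone.
- tube_short: Loose cardboard tube standing on end, 50 mm diameter, 70 mm high; origin at the underside. Leave alone.
- fin: Loose pale fin moulding, plate 110 x 90 mm with a rib up to 58 mm high; origin at the underside. Leave alone.
- sanding_block: Loose cork sanding block 70 x 45 x 32 mm; origin at the underside. Leave alone.
There are look-alikes about, which are no part of the job. What is shaped like the sander but green or purple is not meant.

How it is judged (in metres and radians):
On the way:
1. the sander is off the hook: its crossbar is above the nose and nothing of it touches the stand (z of sander in the frame of stand above 0.062 m and contact force between sander and stand below 0.2 N), for 0.1 s.
At the end, for the whole second after the job is handed in: The sander lies at rest in the cradle: underside resting on the pad (8.5 to 14.8 mm above the cradle's underside), within 20 mm of its middle lengthwise and 10 mm crosswise, along the cradle within 8 degrees (either way round), upright within 4.5 degrees, released (z of sander in the frame of cradle between 0.0085 and 0.0148 m and x of sander in the frame of cradle between -0.02 and 0.02 m and y of sander in the frame of cradle between -0.01 and 0.01 m and angle between the x axis of sander and the x axis of cradle, either way round below 0.14 rad and angle between sander's own z axis and vertical below 0.08 rad and linear speed of sander below 0.02 m/s and contact force between sander and stand below 0.1 N); the robot touches nothing.
It fails at once if the sander is forced against the hook or stand with more than 18 N (contact force between sander and stand above 18 N).
It fails at once if the gripper or arm touches the stand, hook or keeper (contact force between any of the fingers, the arm and stand above 0.5 N).
It fails at once if the sander drops or is driven into the cradle faster than 0.35 m/s, or is pressed into it with more than 25 N (contact force between sander and cradle above 25 N or (z of sander in the frame of cradle below 0.045 m and horizontal distance between sander and cradle below 0.06 m and linear speed of sander above 0.35 m/s)).
It fails at once if any of the other loose things is moved more than 20 mm (distance of any of glue_pot, mug, brush, tube, tube_short, fin, sanding_block from where it was at the start of the episode above 0.02 m).
It also fails if it takes over 62 s, if anything falls off the work surface, if the arm or the gripper's body presses on something with over 40 N, if the wrist force passes 120 N, or if a joint passes its speed limit or range.

ROBOT

A 7-joint arm with a two-finger parallel gripper is mounted at the origin on the work surface. World frame = base frame: x ahead of the robot, y to its left, z up, the work surface at z = 0. Lengths are in mm, angles in rad, forces in N, time in s.
With the tool pointing down it reaches from about 400 to 875 mm from the base axis. Payload 4.4 kg.
Tool frame: the origin (TCP) lies where the fingers leave the gripper's body, on its centre line; the fingertips stand 73 mm ahead of it and the grasp point (between the pads) lies 54 mm ahead of it; z points along the fingers, y is the line along which they close (so a half turn about z gives the same grasp; the last joint's range is limited). The gripper opens to 85 mm and grips with 20 to 120 N. Pads are 22 mm wide; open, the fingers measure 114 mm over their backs; the gripper's body (76 mm by 85 mm) begins 54 mm behind the grasp point. The pads swing forward as they close: fully open they stand 13 mm farther back than shut.
Start: joints at [1.052, 0.628, 0.038, 1.517, -0.027, 0.996, -0.02], TCP at [284.391, -584.499, 303.913] pointing down, gripper open.
Joint ranges: [-3.06, 3.06], [-0.37, 2.12], [-1.25, 1.32], [0.18, 2.47], [-1.1, 4.24], [0.23, 1.98], [-2.94, 2.94]. Speed limits (rad/s): [2.57, 2.57, 3.14, 3.14, 3.14, 3.14, 3.14].

INTERFACE

Orientations are given as [roll, pitch, yaw] about the fixed x, y, z axes, in that order (R = Rz(yaw) Ry(pitch) Rx(roll)).
In Python, from cell import ctrl gives the robot as it stands.
- The arm moves only by the tool send_rows, never from a script. Its argument "rows" is a list that holds one entry, the list of rows, each a list of 6 numbers: the shift along the tool's x, y, z in cm, then the turn, a rotation vector about the tool's x, y, z in rad. In form: [[[tx, ty, tz, wx, wy, wz], ...]]. A call has 1 to 10 rows; each row is the pose to reach, as a shift and turn from the pose commanded when the call began, along the tool's axes at that moment; what a row does not reach only later rows make up. A row lasts 1/10 s, in which the tool goes at most 50 mm and 8.59 degrees, less where a joint would pass 70% of its speed; a pose out of reach is approached as far as the arm can. A call with a gripper value outside its range is refused whole. "grip" is the closure in counts, from 0 (fully open) to 255 (shut), set as the call begins (left out, the last holds). The fingers move at their own pace and stop on an object; the grip force is fixed at half the most. Time passes only in rows, so rows that repeat a pose let the fingers close. It gives the time, the measured TCP pose, the force, the opening and the grip force at its end, in the units of the state.
- ctrl.read_state(): the state, without advancing time (a new reading comes with each control period).
- ctrl.get_image(name): name is "scene" or "side" or "wrist"; returns a dict with "pixels" (480x640x3 uint8, red, green, blue), "fx", "fy", "cx", "cy" (pixels), "extrinsics" (4x4, takes a point from camera to world coordinates); the wrist camera has in their place "mount" (4x4, takes a point from camera to tool coordinates, whose origin is the TCP and whose axes are the flange's). Camera axes: x right, y up, looking along -z (the intrinsics and any distortion apply to the point x, -y, -z); pixel columns grow to the right and rows downward; lengths in mm; the calibration is good to about 2 mm. A picture is of the moment at which its call begins: read the wrist's pose just before it. There is no depth.
- ctrl.finish_job(): hands the job in; it is judged then, once.
The state is a dict: "clock": time; "qpos": joint angles; "qd": joint speeds; "tau": joint torques, N m; "eef_pos": TCP position; "tool_rot": TCP orientation; "force": force on the tool from outside, world axes, zero at the start; "torque": the same for the moment, N m; "width": finger opening in mm; "gripper_force": force on a finger pad.
Only numpy, scipy, OpenCV 4.12 (cv2) and the standard library are available. Lean on these libraries where they do the work, as an engineer would, in place of code of your own. Each camera call takes 0.05 s, during which the arm holds its last target. There are 200 camera calls.

## Working session

There is one attempt and no reset: what is moved stays moved. The work goes in short steps, Python scripts to look and compute and a tool call to move; the robot and the scene stay as the last step left them, time stands still between calls to the robot, and variables do not carry over. Pictures are saved under pics/ and viewed, at most 10 in all, crops included, and the job is handed in when it is done.

Besides the shell and the picture viewer there is one more tool, called after "Request:" as name(argument=value, ...), one argument or row to a line, values as JSON. send_rows: Moves the arm, as the interface text tells. Its arguments: {"type":"object","properties":{"rows":{"type":"array","items":{"type":"array","items":{"type":"array","items":{"type":"number"}}}},"grip":{"type":"number"}},"required":["rows"]}

```bash
mkdir -p pics; cat > h.py <<'E'
import numpy as np,cv2
from cell import ctrl
from scipy.spatial.transform import Rotation as R
def grab(n,tag):
    s=ctrl.read_state(); im=ctrl.get_image(n)
    cv2.imwrite(f'pics/{tag}.png',im['pixels'][:,:,::-1])
    if n=='wrist':
        T=np.eye(4);T[:3,:3]=R.from_euler('xyz',s['tool_rot']).as_matrix();T[:3,3]=s['eef_pos'];im['extrinsics']=T@np.array(im['mount'])
    return im
def ray(im,u,v):
    E=np.array(im['extrinsics']);d=np.array([(u-im['cx'])/im['fx'],-(v-im['cy'])/im['fy'],-1.])
    return E[:3,3],E[:3,:3]@d
def onz(im,u,v,z):
    o,d=ray(im,u,v);return o+d*(z-o[2])/d[2]
def two(a,b):
    A=[];B=[]
    for o,d in (a,b):
        d=d/np.linalg.norm(d);P=np.eye(3)-np.outer(d,d);A.append(P);B.append(P@o)
    p=np.linalg.lstsq(np.vstack(A),np.hstack(B),rcond=None)[0]
    return p,[np.linalg.norm(P@p-b) for P,b in zip(A,B)]
def proj(im,p):
    E=np.linalg.inv(np.array(im['extrinsics']));c=E[:3,:3]@p+E[:3,3]
    return im['cx']+im['fx']*c[0]/-c[2], im['cy']-im['fy']*c[1]/-c[2]
E
python3 - <<'E'
from h import *
import pickle
ims={n:grab(n,n+'0') for n in('scene','side','wrist')}
pickle.dump(ims,open('ims0.pkl','wb'))
for n,i in ims.items(): print(n,{k:(np.round(v,3).tolist()) for k,v in i.items() if k!='pixels'})
print(ctrl.read_state())
E
```

```text
scene {'fx': 536.595, 'fy': 536.595, 'cx': 320.104, 'cy': 244.687, 'extrinsics': [[0.132, -0.655, 0.744, 1513.123], [0.991, 0.093, -0.094, -138.831], [-0.008, 0.75, 0.661, 987.062], [0.0, 0.0, 0.0, 1.0]]}
side {'fx': 452.655, 'fy': 452.655, 'cx': 320.428, 'cy': 243.231, 'extrinsics': [[-0.975, 0.179, -0.132, 356.68], [-0.221, -0.73, 0.646, 811.05], [0.02, 0.659, 0.752, 1067.749], [0.0, 0.0, 0.0, 1.0]]}
wrist {'fx': 361.337, 'fy': 361.337, 'cx': 327.688, 'cy': 241.734, 'mount': [[0.001, 0.952, 0.306, 79.595], [1.0, -0.001, 0.0, -0.074], [0.0, 0.306, -0.952, -69.835], [0.0, 0.0, 0.0, 1.0]], 'extrinsics': [[0.438, 0.855, 0.276, 355.783], [-0.899, 0.418, 0.132, -549.312], [-0.002, -0.306, 0.952, 372.909], [0.0, 0.0, 0.0, 1.0]]}
{'clock': 0.15, 'qpos': array([ 1.05216161,  0.62913739,  0.03844994,  1.51811338, -0.027023  ,
        0.9962762 , -0.02003284]), 'qd': array([ 9.91843454e-04, -3.36919351e-03, -6.84052493e-04, -1.79811026e-03,
        1.50928482e-05, -4.61662572e-04, -1.13715175e-03]), 'tau': array([ 1.92785454e-03, -5.63794112e+01,  1.22789271e+00, -1.93654060e+01,
        1.11283045e-02,  7.27881459e-03, -3.48631647e-05]), 'eef_pos': array([ 284.26667491, -584.15450707,  303.20583182]), 'tool_rot': array([-3.14017575e+00, -1.24030765e-05,  4.52788669e-01]), 'force': array([-0.06140027,  0.23367687, -0.29093007]), 'torque': array([-0.01481811, -0.0486642 , -0.00038841]), 'gripper_force': 0.0, 'width': 85.55316329989286}
```

View pics/scene0.png

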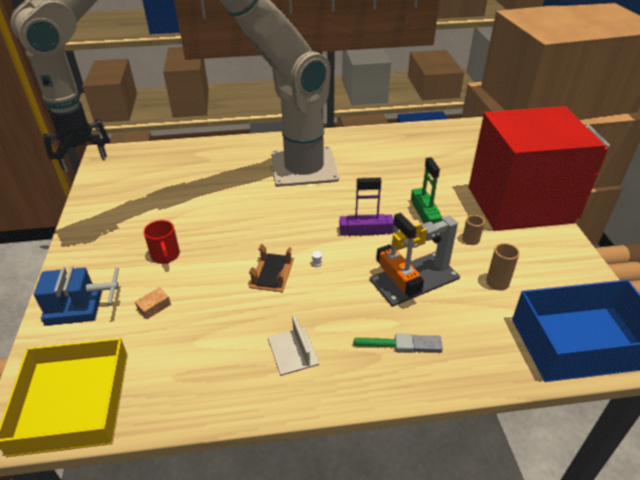

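View pics/side0.png

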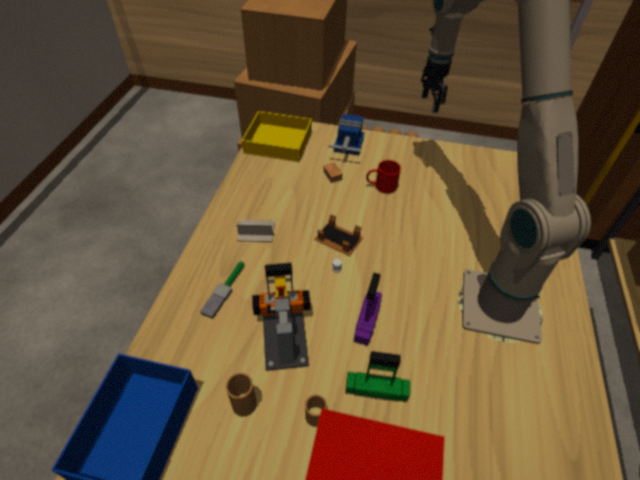

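The scene view shows the orange sander on the grey stand at about (400,265), the cradle at (272,270) and the glue pot at (317,259). In the side view they are at (281,300), (339,236) and (337,265). I'll zoom in on both crops to pick points.

```bash
python3 - <<'E'
from h import *
import pickle
I=pickle.load(open('ims0.pkl','rb'))
a=I['scene']['pixels'][200:315,240:480,::-1];b=I['side']['pixels'][205:375,240:400,::-1]
A=cv2.resize(a,None,fx=3.3,fy=2.6*1,interpolation=cv2.INTER_CUBIC)
A=cv2.resize(a,(792,380));cv2.imwrite('pics/ca.png',A)
B=cv2.resize(b,(560,595));cv2.imwrite('pics/cb.png',B)
ps={'grip':((404,227),(279,269),164),'post':((443,222),(283,322),170)}
for k,(p,q,z) in ps.items():
    print(k,two(ray(I['scene'],*p),ray(I['side'],*q)))
print('cradle',onz(I['scene'],272,272,14),onz(I['side'],339,237,14))
print('glue',onz(I['scene'],317,260,18),onz(I['side'],337,265,18))
E
```

```text
grip (array([589.39761362, 171.44478689, 198.82033519]), [np.float64(2.4618723321986757), np.float64(2.4618723321989227)])
post (array([544.98887706, 286.93603545, 161.96937626]), [np.float64(1.4901661767486691), np.float64(1.4901661767484924)])
cradle [ 506.51061247 -138.11516168   14.        ] [ 490.50180354 -134.28468257   14.        ]
glue [481.87319367 -17.13446456  18.        ] [473.95503397 -19.61600471  18.        ]
```

View pics/ca.png

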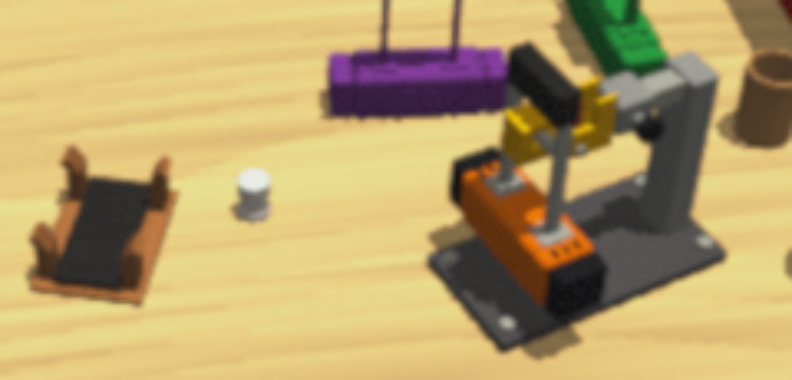

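View pics/cb.png

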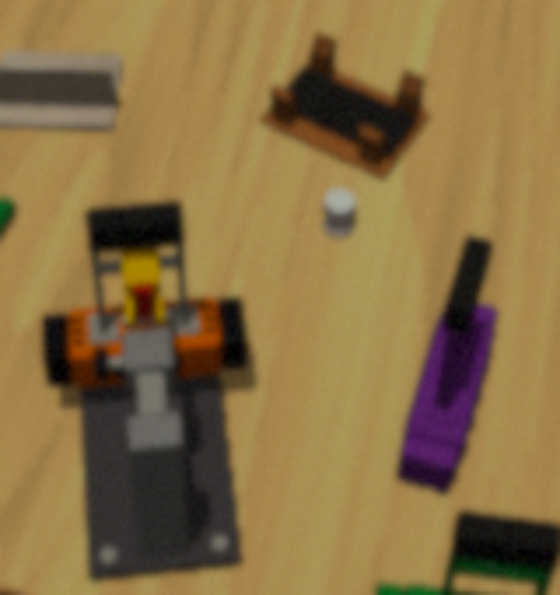

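The crops show the stand base corners (scene crop: (430,262), (503,350), (725,257)), the cradle base, and the sander hanging level across the stand. Next I'll compute the frames.

```bash
python3 - <<'E'
from h import *
import pickle
I=pickle.load(open('ims0.pkl','rb'))
S=lambda u,v:(240+u/3.3,200+v*115/380)
D=lambda u,v:(240+u/3.5,205+v/3.5)
for n,p,z in [('L',(430,262),12),('B',(503,350),12),('R',(725,257),12)]: print(n,onz(I['scene'],*S(*p),z)[:2])
for n,p,z in [('bl',(92,578),12),('br',(240,563),12)]: print(n,onz(I['side'],*D(*p),z)[:2])
print('post top scene',onz(I['scene'],*S(688,70),166), 'side',onz(I['side'],*D(155,432),166))
print('grip S ends top',[onz(I['scene'],*S(*p),218)[:2] for p in((523,48),(565,92))])
print('grip D ends top',[onz(I['side'],*D(*p),218)[:2] for p in((90,207),(180,204))],[onz(I['side'],*D(*p),188)[:2] for p in((95,248),(182,243))])
print('cradle S',[onz(I['scene'],*S(*p),12)[:2] for p in((32,285),(140,300),(178,190))])
print('cradle D',[onz(I['side'],*D(*p),12)[:2] for p in((265,118),(385,175),(428,118))])
E
```

```text
L [566.29193837 109.4239715 ]
B [663.28806607 144.22791705]
R [592.84183975 337.04818417]
bl [579.51930173 344.2766953 ]
br [480.06062349 308.92621433]
post top scene [547.14117537 298.08274275 166.        ] side [537.4723268  306.17528506 166.        ]
grip S ends top [array([568.3812223 , 163.90615049]), array([619.49619612, 180.52393134])]
grip D ends top [array([618.08407058, 176.48413142]), array([559.06204657, 159.4022973 ])] [array([613.10826461, 187.99445928]), array([555.74015213, 169.59407865])]
cradle S [array([ 548.12684152, -197.40753738]), array([ 575.4612036 , -116.62163013]), array([457.11591734, -76.26543874])]
cradle D [array([ 560.21743889, -111.57549809]), array([443.87321598, -71.76733758]), array([ 418.27934586, -146.42802991])]
```

Request:
send_rows(
  rows=[
    [[3,-2.5,-4,0,0,0.06],[7,-5.5,-8,0,0,0.14],[11,-9,-9.6,0,0,0.22],[15,-12.2,-9.6,0,0,0.31],[19,-15.5,-9.6,0,0,0.39],[23,-18.7,-9.6,0,0,0.47],[27,-22,-9.6,0,0,0.55],[31,-25,-9.6,0,0,0.63],[35,-28.2,-9.6,0,0,0.71],[38.8,-31.3,-9.6,0,0,0.78]],
  ],
)

```text
clock: 1.15
eef_pos: [484.4, -157.8, 399.9]
tool_rot: [3.142, -0.0, -0.33]
force: [0.7, 0.2, 0.1]
width: 85.4
gripper_force: 0.0
```

Request:
send_rows(
  rows=[
    [[0,0,0,0,0,0],[0,0,0,0,0,0],[0,0,0,0,0,0]],
  ],
)

```text
clock: 1.45
eef_pos: [483.3, -160.9, 399.8]
tool_rot: [3.141, 0.0, -0.328]
force: [-0.4, -0.2, -0.3]
width: 85.3
gripper_force: 0.0
```

```bash
python3 - <<'E'
from h import *
import pickle
im=grab('wrist','wc');pickle.dump(im,open('wc.pkl','wb'));s=ctrl.read_state()
print(s['clock'],s['eef_pos'],s['tool_rot'],s['qpos'],s['qd'].round(3))
E
```

```text
1.5 [ 483.22630704 -161.26466115  399.83544459] [ 3.14081991e+00  2.86183912e-04 -3.29644697e-01] [ 0.17199173  0.32341971  0.12869641  1.77025334 -0.04612954  1.05118628
 -1.58342709] [ 0.011 -0.001 -0.001 -0.002 -0.003  0.001 -0.004]
```

View pics/wc.png

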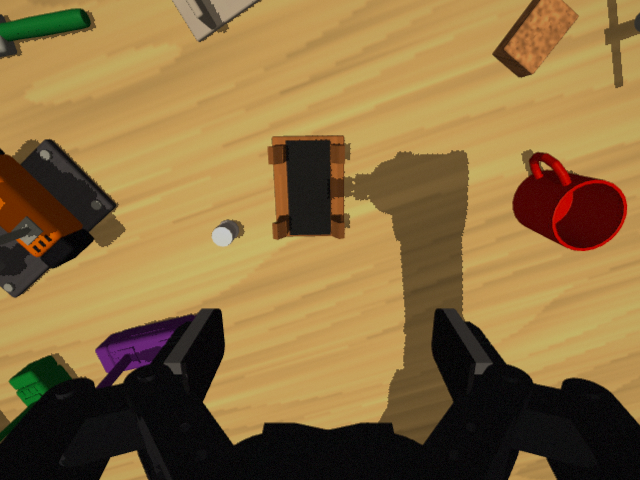

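The wrist view shows the cradle's black cushion at pixels (287–331, 140–235), square to the tool, and the glue pot at (223,236).

```bash
python3 - <<'E'
from h import *
import pickle
im=pickle.load(open('wc.pkl','rb'))
p=im['pixels'][130:245,280:338]
m=(p.max(2)<60).astype(np.uint8)
m=cv2.morphologyEx(m,cv2.MORPH_OPEN,np.ones((9,9)))
c=max(cv2.findContours(m,0,2)[0],key=cv2.contourArea)
r=cv2.minAreaRect(c);b=cv2.boxPoints(r)+[280,130];print(b)
w=np.array([onz(im,*q,14)[:2] for q in b]);print(w,w.mean(0));e=[w[(i+1)%4]-w[i] for i in range(4)]
for v in e: print(np.linalg.norm(v),np.degrees(np.arctan2(v[1],v[0])))
print('basecorners',[onz(im,*q,12)[:2].round(1) for q in((272,136),(344,136))])
print('glue',onz(im,222,237,36))
E
```

```text
[[283.60519505 141.04989624]
 [328.98133469 140.10455322]
 [330.93275833 233.77223206]
 [285.55661774 234.71757507]]
[[ 558.58900342 -129.13250514]
 [ 541.89425023 -181.71069543]
 [ 428.64695722 -146.08343482]
 [ 446.63558294  -89.11081876]] [ 493.94144845 -136.50936354]
55.16503311469374 -107.6158092029811
118.71921105253018 162.53658008506582
59.74503858551716 72.47692518983835
118.89198348773756 -19.67121604356201
basecorners [array([ 568.7, -117.6]), array([ 540.5, -200.5])]
glue [474.91682921 -17.16726944  36.        ]
```

Request:
send_rows(
  rows=[
    [[-0.1,-4,0,0,0,-0.08],[-0.2,-8,0,0,0,-0.16],[-0.3,-12,0,0,0,-0.24],[-0.4,-16,0,0,0,-0.32],[-0.4,-20,0,0,0,-0.4],[-0.5,-24,0,0,0,-0.48],[-0.5,-28,0,0,0,-0.56],[-0.6,-32,0,0,0,-0.64],[-0.6,-34.9,0,0,0,-0.675],[-0.6,-34.9,0,0,0,-0.675]],
  ],
)

```text
clock: 2.5
eef_pos: [591.0, 176.1, 399.3]
tool_rot: [-3.139, -0.001, 0.352]
force: [-0.1, -0.7, 0.9]
width: 85.5
gripper_force: 0.0
```

Request:
send_rows(
  rows=[
    [[0,0,0,0,0,0],[0,0,0,0,0,0],[0,0,0,0,0,0]],
  ],
)

```text
clock: 2.8
eef_pos: [590.6, 170.4, 400.1]
tool_rot: [3.141, 0.0, 0.344]
force: [-0.0, -0.4, 0.1]
width: 85.6
gripper_force: 0.0
```

```bash
python3 - <<'E'
from h import *
import pickle
im=grab('wrist','ws');pickle.dump(im,open('ws.pkl','wb'));s=ctrl.read_state()
print(s['clock'],s['eef_pos'],s['tool_rot'],s['force'])
E
```

```text
2.85 [590.52795941 170.81198253 400.16736729] [ 3.14089855e+00 -2.27076326e-05  3.44998526e-01] [0.30998359 0.9326329  0.05960615]
```

View pics/ws.png

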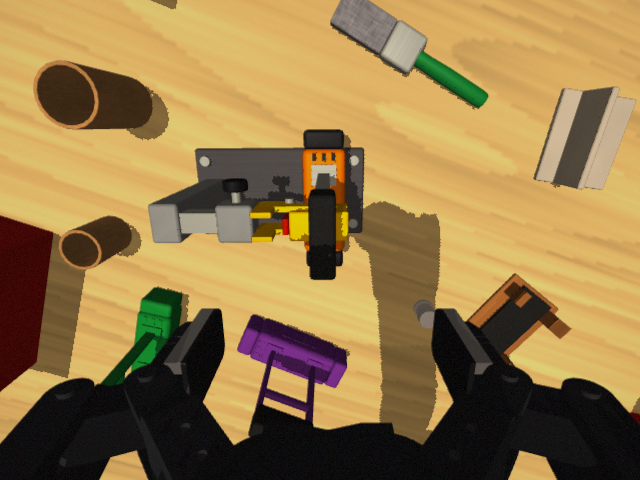

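The wrist view shows the rubber block as a black bar at pixels (309–336, 190–280), vertical in the image. The stand edges are level, so yaw 0.345 holds, and the post is to the left (stand +y).

```bash
python3 - <<'E'
from h import *
import pickle
im=pickle.load(open('ws.pkl','rb'))
p=im['pixels'][185:290,295:350]
m=(p.max(2)<55).astype(np.uint8)
m=cv2.morphologyEx(m,cv2.MORPH_OPEN,np.ones((9,9)))
c=max(cv2.findContours(m,0,2)[0],key=cv2.contourArea)
x,y,w,h=cv2.boundingRect(c);print(x+295,y+185,w,h,cv2.minAreaRect(c))
for v in (195,210,225,240,255,270): r=np.where(m[v-185])[0]; print(v,r.min()+295,r.max()+295)
cx=x+295+w/2
for v in (y+185,y+185+h): print(onz(im,cx,v,218))
T=lambda q:(lambda d:(d@[np.cos(.345),np.sin(.345)],d@[np.sin(.345),-np.cos(.345)]))((q-[590.5,170.8]))
for v in (y+185,y+185+h): print('tool',T(onz(im,cx,v,218)[:2]))
for u in (cx-w/2,cx+w/2): print('w',T(onz(im,u,235,218)[:2]))
# stand base right edge, top/bot edges at z12 ; post
for q in((196,149),(363,149),(363,230)): print('base',T(onz(im,*q,12)[:2]))
# keeper red / nose yellow
hsv=cv2.cvtColor(im['pixels'],cv2.COLOR_RGB2HSV)
for nm,lo,hi in(('yel',(22,150,90),(32,255,255)),('red',(0,200,80),(5,255,255))):
    k=cv2.inRange(hsv,lo,hi)[185:260,230:360];ys,xs=np.where(k);print(nm,xs.min()+230,xs.max()+230,ys.min()+185,ys.max()+185,len(xs))
E
```

```text
307 189 35 90 ((29.0, 48.5), (89.0, 34.0), 90.0)
195 310 334
210 309 335
225 310 335
240 310 335
255 307 341
270 311 334
[624.95959638 185.10506321 218.        ]
[560.53029751 162.12645922 218.        ]
tool (np.float64(37.267005108037765), np.float64(-1.8080228374258132))
tool (np.float64(-31.137114003877922), np.float64(-1.9731974796078848))
w (np.float64(3.664603980323661), np.float64(-14.62906878022196))
w (np.float64(3.6671011435931464), np.float64(10.851558056014357))
base (np.float64(52.020017279990064), np.float64(-161.361122284227))
base (np.float64(52.07117448887495), np.float64(43.97443144205642))
base (np.float64(-51.4874343758083), np.float64(47.10263045858828))
yel 250 347 205 241 1060
red 282 288 213 234 99
```

Request:
send_rows(
  rows=[
    [[0.3,-0.3,2,0,0,0],[0.3,-0.3,5,0,0,0],[0.3,-0.3,8,0,0,0],[0.3,-0.3,10,0,0,0],[0.3,-0.3,11.5,0,0,0],[0.3,-0.3,12.5,0,0,0],[0.3,-0.3,13.2,0,0,0],[0.3,-0.3,13.7,0,0,0],[0.3,-0.3,13.7,0,0,0],[0.3,-0.3,13.7,0,0,0]],
  ],
)

```text
clock: 3.85
eef_pos: [592.5, 176.6, 263.5]
tool_rot: [3.142, -0.001, 0.348]
force: [-0.1, -0.1, -0.3]
width: 85.2
gripper_force: 0.0
```

```bash
python3 - <<'E'
from h import *
im=grab('wrist','wg');s=ctrl.read_state()
print(s['clock'],s['eef_pos'],s['tool_rot'],s['force'],s['width'])
E
```

```text
3.9 [592.60023314 176.62396613 263.61792197] [ 3.14153094e+00 -1.34633497e-03  3.47714263e-01] [-0.32979543 -0.55395201  0.11233186] 85.38966298867972
```

View pics/wg.png

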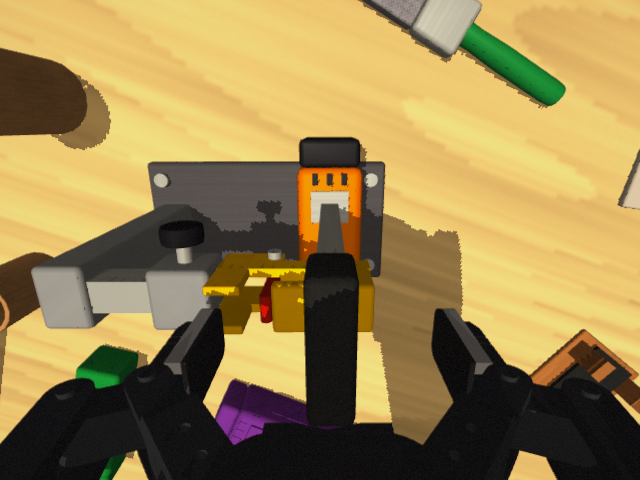

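The view shows the block at pixel columns 306–357, centred between the fingers, with about 1 mm still to go. The nose tip is at column 275 and the red keeper at 266, so the bar should meet the keeper after roughly 19 mm.

Request:
send_rows(
  rows=[
    [[0,0.1,0,0,0,0],[0,0.1,0,0,0,0],[0,0.1,0,0,0,0],[0,0.1,0,0,0,0]],
  ],
)

```text
clock: 4.3
eef_pos: [592.6, 175.6, 263.1]
tool_rot: [3.142, -0.0, 0.348]
force: [-0.0, -0.5, -0.5]
width: 86.0
gripper_force: 0.0
```

Request:
send_rows(
  rows=[
    [[0,0,0,0,0,0],[0,0,0,0,0,0],[0,0,0,0,0,0],[0,0,0,0,0,0],[0,0,0,0,0,0],[0,0,0,0,0,0],[0,0,0,0,0,0],[0,0,0,0,0,0],[0,0,0,0,0,0],[0,0,0,0,0,0]],
  ],
  grip=255,
)

```text
clock: 5.3
eef_pos: [592.6, 175.6, 263.1]
tool_rot: [-3.142, -0.0, 0.348]
force: [-0.7, 0.8, 2.7]
width: 19.2
gripper_force: 59.3
```

Request:
send_rows(
  rows=[
    [[0,0,-0.05,0,0,0],[0,0,-0.1,0,0,0],[0,0,-0.15,0,0,0],[0,0,-0.2,0,0,0],[0,0,-0.2,0,0,0],[0,0,-0.2,0,0,0]],
  ],
)

```text
clock: 5.9
eef_pos: [592.5, 175.5, 264.7]
tool_rot: [3.142, 0.0, 0.348]
force: [0.2, -0.2, -3.2]
width: 19.1
gripper_force: 58.7
```

Request:
send_rows(
  rows=[
    [[0,0,-0.05,0,0,0],[0,0,-0.05,0,0,0],[0,0,-0.05,0,0,0]],
  ],
)

```text
clock: 6.2
eef_pos: [592.6, 175.6, 265.5]
tool_rot: [3.142, -0.0, 0.348]
force: [0.0, -0.0, -4.1]
width: 18.9
gripper_force: 58.7
```

Request:
send_rows(
  rows=[
    [[0,-0.2,0,0,0,0],[0,-0.5,0,0,0,0],[0,-0.8,0,0,0,0],[0,-1.1,0,0,0,0],[0,-1.3,0,0,0,0],[0,-1.4,0,0,0,0],[0,-1.4,0,0,0,0],[0,-1.4,0,0,0,0]],
  ],
)

```text
clock: 7.0
eef_pos: [587.9, 188.6, 265.4]
tool_rot: [3.141, -0.0, 0.348]
force: [-0.0, 0.3, -4.5]
width: 19.0
gripper_force: 58.7
```

Request:
send_rows(
  rows=[
    [[0,-0.1,0,0,0,0],[0,-0.2,0,0,0,0],[0,-0.2,0,0,0,0],[0,-0.2,0,0,0,0]],
  ],
)

```text
clock: 7.4
eef_pos: [587.1, 190.6, 265.4]
tool_rot: [3.142, -0.0, 0.348]
force: [0.2, 0.3, -4.9]
width: 19.0
gripper_force: 58.7
```

Request:
send_rows(
  rows=[
    [[0,-0.1,0,0,0,0],[0,-0.1,0,0,0,0],[0,-0.1,0,0,0,0]],
  ],
)

```text
clock: 7.7
eef_pos: [586.8, 191.6, 265.4]
tool_rot: [-3.142, -0.0, 0.348]
force: [-0.3, 0.4, -4.7]
width: 19.0
gripper_force: 58.7
```

Request:
send_rows(
  rows=[
    [[0,-0.1,0,0,0,0],[0,-0.1,0,0,0,0],[0,-0.1,0,0,0,0]],
  ],
)

```text
clock: 8.0
eef_pos: [586.4, 192.6, 265.4]
tool_rot: [-3.142, 0.0, 0.348]
force: [0.3, -0.1, -3.4]
width: 18.9
gripper_force: 58.7
```

Request:
send_rows(
  rows=[
    [[0,-0.1,0,0,0,0],[0,-0.1,0,0,0,0],[0,-0.1,0,0,0,0]],
  ],
)

```text
clock: 8.3
eef_pos: [586.1, 193.5, 265.4]
tool_rot: [-3.142, -0.0, 0.348]
force: [-0.0, 0.4, -4.6]
width: 18.9
gripper_force: 58.7
```

Request:
send_rows(
  rows=[
    [[0,-0.1,0,0,0,0],[0,-0.1,0,0,0,0],[0,-0.1,0,0,0,0]],
  ],
)

```text
clock: 8.6
eef_pos: [585.7, 194.4, 265.4]
tool_rot: [-3.142, -0.0, 0.348]
force: [0.9, 0.6, -5.1]
width: 19.2
gripper_force: 58.7
```

Request:
send_rows(
  rows=[
    [[0,-0.1,0,0,0,0],[0,-0.1,0,0,0,0],[0,-0.1,0,0,0,0]],
  ],
)

```text
clock: 8.9
eef_pos: [585.4, 195.4, 265.4]
tool_rot: [-3.142, -0.0, 0.348]
force: [-0.7, -0.2, -3.6]
width: 19.1
gripper_force: 58.7
```

Request:
send_rows(
  rows=[
    [[0,-0.1,0,0,0,0],[0,-0.1,0,0,0,0],[0,-0.1,0,0,0,0]],
  ],
)

```text
clock: 9.2
eef_pos: [585.0, 196.3, 265.4]
tool_rot: [-3.142, -0.0, 0.348]
force: [-0.9, 1.3, -4.4]
width: 19.0
gripper_force: 58.7
```

Request:
send_rows(
  rows=[
    [[0,-0.1,0,0,0,0],[0,-0.1,0,0,0,0],[0,-0.1,0,0,0,0]],
  ],
)

```text
clock: 9.5
eef_pos: [584.7, 197.3, 265.4]
tool_rot: [-3.142, -0.0, 0.348]
force: [-0.2, -0.2, -4.7]
width: 19.1
gripper_force: 58.7
```

Request:
send_rows(
  rows=[
    [[0,-0.1,0,0,0,0],[0,-0.1,0,0,0,0],[0,-0.1,0,0,0,0]],
  ],
)

```text
clock: 9.8
eef_pos: [584.5, 197.9, 265.4]
tool_rot: [3.141, -0.0, 0.348]
force: [0.5, -0.6, -4.5]
width: 19.3
gripper_force: 58.8
```

Request:
send_rows(
  rows=[
    [[0,-0.1,0,0,0,0],[0,-0.1,0,0,0,0],[0,-0.1,0,0,0,0]],
  ],
)

```text
clock: 10.1
eef_pos: [584.4, 198.1, 265.4]
tool_rot: [3.14, -0.0, 0.347]
force: [1.7, -4.2, -4.3]
width: 19.0
gripper_force: 58.8
```

Request:
send_rows(
  rows=[
    [[0,-0.1,0,0,0,0],[0,-0.1,0,0,0,0],[0,-0.1,0,0,0,0]],
  ],
)

```text
clock: 10.4
eef_pos: [583.9, 199.5, 265.5]
tool_rot: [3.141, -0.0, 0.347]
force: [3.1, -3.8, -2.7]
width: 19.2
gripper_force: 58.9
```

Request:
send_rows(
  rows=[
    [[0,-0.1,0,0,0,0],[0,-0.2,0,0,0,0],[0,-0.3,0,0,0,0],[0,-0.4,0,0,0,0],[0,-0.5,0,0,0,0],[0,-0.6,0,0,0,0],[0,-0.6,0,0,0,0],[0,-0.6,0,0,0,0]],
  ],
)

```text
clock: 11.2
eef_pos: [582.1, 204.4, 265.4]
tool_rot: [3.14, 0.0, 0.347]
force: [1.9, -6.7, -3.9]
width: 19.3
gripper_force: 58.8
```

Request:
send_rows(
  rows=[
    [[0,-0.1,0,0,0,0],[0,-0.2,0,0,0,0],[0,-0.2,0,0,0,0],[0,-0.2,0,0,0,0]],
  ],
)

```text
clock: 11.6
eef_pos: [581.6, 205.8, 265.2]
tool_rot: [3.139, 0.0, 0.347]
force: [2.8, -6.7, -4.6]
width: 19.3
gripper_force: 58.7
```

Request:
send_rows(
  rows=[
    [[0,-0.1,0,0,0,0],[0,-0.2,0,0,0,0],[0,-0.3,0,0,0,0],[0,-0.3,0,0,0,0],[0,-0.3,0,0,0,0]],
  ],
)

```text
clock: 12.1
eef_pos: [580.7, 207.9, 265.1]
tool_rot: [3.138, 0.0, 0.346]
force: [3.1, -7.2, -3.7]
width: 18.9
gripper_force: 58.8
```

Request:
send_rows(
  rows=[
    [[0,-0.1,0,0,0,0],[0,-0.1,0,0,0,0],[0,-0.1,0,0,0,0]],
  ],
)

```text
clock: 12.4
eef_pos: [580.4, 208.7, 265.2]
tool_rot: [3.138, 0.0, 0.346]
force: [3.0, -7.8, -5.2]
width: 19.0
gripper_force: 58.9
```

Request:
send_rows(
  rows=[
    [[0,-0.1,0,0,0,0],[0,-0.15,0,0,0,0],[0,-0.15,0,0,0,0],[0,-0.15,0,0,0,0]],
  ],
)

```text
clock: 12.8
eef_pos: [580.0, 209.8, 265.2]
tool_rot: [3.138, 0.0, 0.346]
force: [3.4, -8.5, -4.6]
width: 19.2
gripper_force: 58.8
```

Request:
send_rows(
  rows=[
    [[0,0,-0.1,0,0,0],[0,0,-0.2,0,0,0],[0,0,-0.3,0,0,0],[0,0,-0.4,0,0,0]],
  ],
)

```text
clock: 13.2
eef_pos: [579.6, 210.6, 269.1]
tool_rot: [3.139, 0.001, 0.347]
force: [2.9, -7.5, -4.4]
width: 19.1
gripper_force: 59.0
```

Request:
send_rows(
  rows=[
    [[0,0.05,-0.2,0,0,0],[0,0.08,-0.4,0,0,0],[0,0.1,-0.6,0,0,0],[0,0.1,-0.6,0,0,0]],
  ],
)

```text
clock: 13.6
eef_pos: [579.5, 210.8, 275.4]
tool_rot: [3.14, 0.001, 0.347]
force: [1.4, -4.6, -4.0]
width: 19.1
gripper_force: 59.2
```

Request:
send_rows(
  rows=[
    [[0,0,-0.2,0,0,0],[0,0.03,-0.4,0,0,0],[0,0.05,-0.6,0,0,0],[0,0.05,-0.6,0,0,0]],
  ],
)

```text
clock: 14.0
eef_pos: [579.6, 211.6, 281.9]
tool_rot: [-3.141, -0.001, 0.348]
force: [1.5, -3.9, -1.2]
width: 19.1
gripper_force: 59.4
```

Request:
send_rows(
  rows=[
    [[0,0.08,-0.2,0,0,0],[0,0.12,-0.5,0,0,0],[0,0.12,-0.8,0,0,0],[0,0.12,-1.1,0,0,0],[0,0.12,-1.4,0,0,0],[0,0.12,-1.7,0,0,0],[0,0.12,-2.0,0,0,0],[0,0.12,-2.3,0,0,0],[0,0.12,-2.3,0,0,0]],
  ],
)

```text
clock: 14.9
eef_pos: [580.3, 210.3, 305.0]
tool_rot: [-3.141, -0.001, 0.348]
force: [0.4, -0.3, -4.3]
width: 19.0
gripper_force: 59.2
```

```bash
python3 - <<'E'
from h import *
s=ctrl.read_state()
print(s['clock'],s['eef_pos'],s['tool_rot'],s['force'],s['torque'],s['width'])
E
```

```text
14.9 [580.28997773 210.28679069 304.97714639] [-3.14149586e+00 -1.08232792e-03  3.47669102e-01] [ 0.38562574 -0.32841574 -4.28254024] [0.01724068 0.00104073 0.00348811] 19.000915854603655
```

Request:
send_rows(
  rows=[
    [[0,0,0.3,0,0,0],[0,0,0.6,0,0,0],[0,0,0.7,0,0,0],[0,0,0.7,0,0,0]],
  ],
)

```text
clock: 15.3
eef_pos: [579.8, 210.1, 296.9]
tool_rot: [3.142, 0.001, 0.348]
force: [-1.4, -0.2, -4.3]
width: 19.2
gripper_force: 59.2
```

Request:
send_rows(
  rows=[
    [[0,0.5,0,0,0,0],[0,1.5,0,0,0,0],[0,2.5,0,0,0,0],[0,3.5,0,0,0,0],[0,4.5,0,0,0,0]],
  ],
)

```text
clock: 15.8
eef_pos: [595.9, 166.3, 297.5]
tool_rot: [3.141, -0.0, 0.347]
force: [0.1, -0.7, -4.7]
width: 18.9
gripper_force: 59.2
```

Request:
send_rows(
  rows=[
    [[0,1,0,0,0,0],[0,2,0,0,0,0],[0,3,0,0,0,0],[0,4,0,0,0,0],[0,5,0,0,0,0],[0,6,0,0,0,0],[0,7,0,0,0,0],[0,8,0,0,0,0],[0,8,0,0,0,0]],
  ],
)

```text
clock: 16.7
eef_pos: [623.3, 90.0, 297.4]
tool_rot: [3.14, 0.0, 0.345]
force: [-0.0, -0.4, -4.9]
width: 18.7
gripper_force: 59.2
```

Request:
send_rows(
  rows=[
    [[-1,0.8,-1,0,0,0.04],[-3,2.5,-2.5,0,0,0.1],[-5.5,4.7,-3.2,0,0,0.18],[-8,6.9,-3.2,0,0,0.27],[-10.5,9,-3.2,0,0,0.36],[-13,11.2,-3.2,0,0,0.45],[-15.5,13.4,-3.2,0,0,0.54],[-17.7,15.3,-3.2,0,0,0.61],[-19.2,16.6,-3.2,0,0,0.65],[-19.9,17.2,-3.2,0,0,0.67]],
  ],
)

```text
clock: 17.7
eef_pos: [493.0, -138.5, 330.1]
tool_rot: [3.141, -0.001, -0.326]
force: [0.4, 0.3, -4.8]
width: 19.0
gripper_force: 59.3
```

Request:
send_rows(
  rows=[
    [[0,0,0,0,0,0],[0,0,0,0,0,0],[0,0,0,0,0,0],[0,0,0,0,0,0]],
  ],
)

```text
clock: 18.1
eef_pos: [494.8, -135.6, 329.3]
tool_rot: [-3.141, 0.0, -0.32]
force: [-0.1, -0.1, -3.9]
width: 19.3
gripper_force: 59.3
```

```bash
python3 - <<'E'
from h import *
import pickle
ims={n:grab(n,n+'2') for n in('scene','side','wrist')}
pickle.dump(ims,open('ims2.pkl','wb'))
s=ctrl.read_state();print(s['clock'],s['eef_pos'],s['tool_rot'],s['force'])
a=ims['wrist']['pixels'][:,:,::-1]
b=cv2.resize(ims['side']['pixels'][190:270,290:390,::-1],(400,320))
c=cv2.resize(ims['scene']['pixels'][190:310,210:360,::-1],(400,320))
a=cv2.resize(a[100:340,140:500],(400,267))
o=np.zeros((587,800,3),np.uint8);o[:320,:400]=b;o[:320,400:]=c;o[320:,:400]=a
cv2.imwrite('pics/over.png',o)
E
```

```text
18.25 [ 494.41165066 -136.34242775  329.31075002] [-3.14141453e+00  1.49234171e-04 -3.21136261e-01] [-0.22236246  0.48531054 -5.15362064]
```

View pics/over.png

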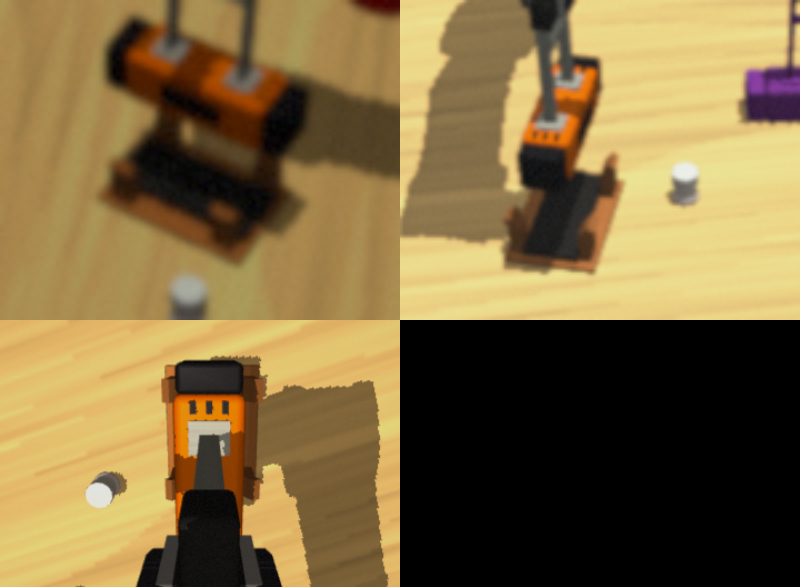

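The sander hangs level and square over the cradle. In the wrist view it may sit a few mm to the left of centre, so I'll measure that.

```bash
python3 - <<'E'
from h import *
import pickle
im=pickle.load(open('ims2.pkl','rb'))['wrist'];p=im['pixels']
hsv=cv2.cvtColor(p,cv2.COLOR_RGB2HSV)
for v in range(135,262,6):
    print(v,''.join('#' if q[2]<60 else 'O' if q[1]>225 and q[2]>150 else 'b' if q[2]<190 and q[1]>120 else '.' for q in hsv[v,275:390:1]))
E
```

```text
135 ......................................................bbbbbbbbbbbbbbbbbbbbbbbbbbbbbbbbbbbbbbbbbbbbbb...............
141 .............bbbbbbbbbb#############################################################bbbbbbbbbbbbbbb................
147 .............bb.......b#############################################################bbbbbbbbbbbbbbb................
153 ..........bbbbbbbbbbbbb##############################################################bbbbbbbbbbbbbbbbbbbb..........
159 ..........bbbbbbbbbbbbb#############################################################bbbbbbbbbbbbbbbbbbbbb..........
165 ...........bbbbbbbbbbbbbb###########################################################bbbbbbbbbbbbbbbbbbbb.........bb
171 ...........bbbbbbbbbbbOOOOOOOOOOOOOOOOOOOOOOOOOOOOOOOOOOOOOOOOOOOOOOOOOOOOOOOOOOOOOObbbbbbbbbbbbbbbbbbbbbbbbbbbbbbb
177 ...............b....bbOOOOOOOOOOOOOb.####bOOOOOOOOb#####OOOOOOOOOb####bOOOOOOOOOOOOOObbbbbbbbbbbbbbbbbbbbbbbbbbbbbb
183 ..............bb....bOOOOOOOOOOOOOOb.####bOOOOOOOOb.####OOOOOOOOOb####bOOOOOOOOOOOOOObbbbbbbbbbbbbbbbbbbbbbbbbbbbbb
189 ...............b
[... 839 characters left out ...]
.bb...bbbbbbbbbbbbbbbbbbbbb#######################bbbbbbbbbbbbbbbbbbbbbbbbbbbbbbbbbbbbb.............
237 ................bbbb##bbbbbbbbbbbbbbbbbbb.#######################bbbbbbbbbbbbbbbbbbbb########bbbbbbbb..............
243 ..............bbbb##bbbbbbbbbbbbbbbbbbbb.#########################bbbbbbbbbbbbbbbbbbbbbbbbbb##bbbbbbb..............
249 ..............bbbbbbbbbbbbbbbbbbbbbbbbbb###########################bbbbbbbbbbbbbbbbbbbbbbbbbbbbbbbb................
255 ..............bbbbbbbbbObOOOObbb###########################################bbbbbbbbbbbbbbbbbbbbbbbb................
261 ................bbbbbbbOOOOOOb###############################################bbbbbbbbbbbbbbbbbbb...................
```

Request:
send_rows(
  rows=[
    [[0,0.25,0,0,0,0],[0,0.25,1,0,0,0],[0,0.25,2.2,0,0,0],[0,0.25,3.4,0,0,0],[0,0.25,4.6,0,0,0],[0,0.25,5.4,0,0,0],[0,0.25,5.8,0,0,0],[0,0.25,5.8,0,0,0]],
  ],
)

```text
clock: 19.05
eef_pos: [493.2, -139.2, 270.8]
tool_rot: [3.141, 0.001, -0.322]
force: [0.8, 0.4, -4.3]
width: 19.0
gripper_force: 59.2
```

Request:
send_rows(
  rows=[
    [[0,0,0.4,0,0,0],[0,0,0.8,0,0,0],[0,0,1.2,0,0,0],[0,0,1.6,0,0,0],[0,0,2.0,0,0,0],[0,0,2.0,0,0,0]],
  ],
)

```text
clock: 19.65
eef_pos: [493.0, -139.1, 250.8]
tool_rot: [3.142, 0.001, -0.322]
force: [-0.3, 0.4, -3.5]
width: 18.9
gripper_force: 59.2
```

Request:
send_rows(
  rows=[
    [[0,0,0.2,0,0,0],[0,0,0.4,0,0,0],[0,0,0.6,0,0,0],[0,0,0.8,0,0,0],[0,0,1.0,0,0,0],[0,0,1.0,0,0,0]],
  ],
)

```text
clock: 20.25
eef_pos: [493.2, -139.2, 241.1]
tool_rot: [3.142, 0.001, -0.322]
force: [-0.4, -0.2, -4.8]
width: 19.2
gripper_force: 59.2
```

Request:
send_rows(
  rows=[
    [[0,0,0.1,0,0,0],[0,0,0.2,0,0,0],[0,0,0.2,0,0,0],[0,0,0.2,0,0,0]],
  ],
)

```text
clock: 20.65
eef_pos: [493.4, -139.2, 239.4]
tool_rot: [-3.142, -0.0, -0.322]
force: [-0.6, 0.2, -4.1]
width: 18.8
gripper_force: 59.2
```

Request:
send_rows(
  rows=[
    [[0,0,0.1,0,0,0],[0,0,0.1,0,0,0],[0,0,0.1,0,0,0]],
  ],
)

```text
clock: 20.95
eef_pos: [493.4, -139.2, 238.4]
tool_rot: [-3.142, 0.0, -0.322]
force: [1.2, -1.1, -4.3]
width: 19.0
gripper_force: 59.2
```

Request:
send_rows(
  rows=[
    [[0,0,0.1,0,0,0],[0,0,0.1,0,0,0],[0,0,0.1,0,0,0]],
  ],
)

```text
clock: 21.25
eef_pos: [493.4, -139.3, 237.6]
tool_rot: [-3.142, -0.0, -0.322]
force: [-0.4, 0.0, -1.8]
width: 18.9
gripper_force: 59.6
```

Request:
send_rows(
  rows=[
    [[0,0,0.1,0,0,0],[0,0,0.1,0,0,0],[0,0,0.1,0,0,0]],
  ],
)

```text
clock: 21.55
eef_pos: [493.5, -139.3, 236.7]
tool_rot: [-3.142, -0.001, -0.322]
force: [-0.7, 0.0, 1.1]
width: 19.2
gripper_force: 60.0
```

Request:
send_rows(
  rows=[
    [[0,0,0,0,0,0],[0,0,0,0,0,0],[0,0,0,0,0,0],[0,0,0,0,0,0],[0,0,0,0,0,0],[0,0,0,0,0,0],[0,0,0,0,0,0],[0,0,0,0,0,0],[0,0,0,0,0,0],[0,0,0,0,0,0]],
  ],
  grip=0,
)

```text
clock: 22.55
eef_pos: [493.3, -139.2, 236.4]
tool_rot: [-3.142, 0.0, -0.322]
force: [0.2, 0.2, 0.5]
width: 85.0
gripper_force: 0.0
```

Request:
send_rows(
  rows=[
    [[0,0,-0.5,0,0,0],[0,0,-1.5,0,0,0],[0,0,-3,0,0,0],[0,0,-5,0,0,0],[0,0,-8,0,0,0],[0,0,-11,0,0,0],[0,0,-14,0,0,0],[0,0,-16,0,0,0],[0,0,-17,0,0,0],[0,0,-17,0,0,0]],
  ],
)

```text
clock: 23.55
eef_pos: [493.8, -139.4, 408.0]
tool_rot: [-3.141, -0.003, -0.322]
force: [-0.4, -0.9, -0.0]
width: 85.3
gripper_force: 0.0
```

```bash
python3 - <<'E'
from h import *
ims={n:grab(n,n+'3') for n in('scene','side','wrist')}
s=ctrl.read_state();print(s['clock'],s['eef_pos'],s['force'],s['width'])
o=np.zeros((600,800,3),np.uint8)
o[:320,:400]=cv2.resize(ims['side']['pixels'][190:270,290:390,::-1],(400,320))
o[:320,400:]=cv2.resize(ims['scene']['pixels'][190:310,210:360,::-1],(400,320))
o[320:587,:400]=cv2.resize(ims['wrist']['pixels'][100:340,140:500,::-1],(400,267))
o[320:587,400:]=cv2.resize(ims['scene']['pixels'][200:360,340:580,::-1],(400,267))
cv2.imwrite('pics/end.png',o)
E
```

```text
23.7 [ 492.76216002 -139.07408652  405.34666257] [-0.40643357  0.59687157 -0.16476846] 85.31743029789669
```

View pics/end.png

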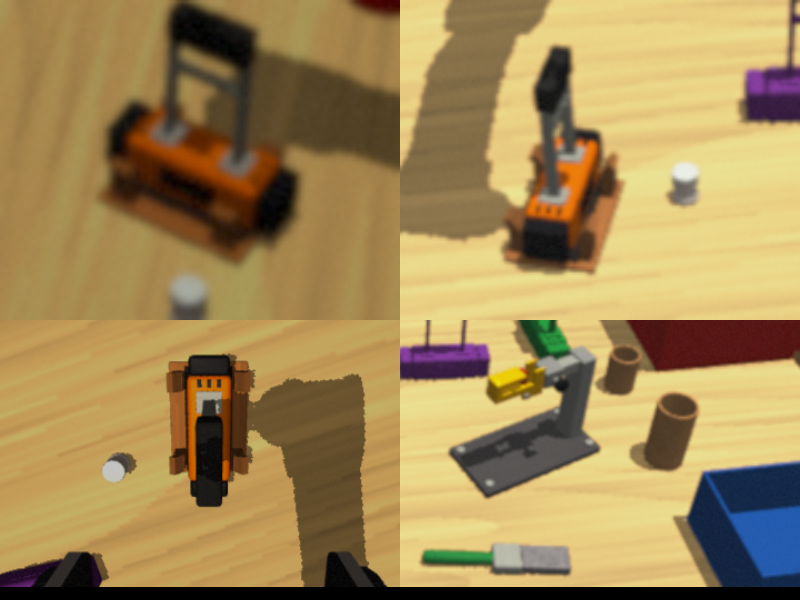

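The final views show the sander seated upright between the cheeks. The gripper is clear, and the glue pot, tubes and brush are where they were.

Request:
send_rows(
  rows=[
    [[0,0,0,0,0,0],[0,0,0,0,0,0],[0,0,0,0,0,0]],
  ],
)

```text
clock: 24.0
eef_pos: [493.2, -139.2, 405.8]
tool_rot: [3.141, 0.001, -0.322]
force: [0.5, -0.0, -0.2]
width: 85.5
gripper_force: 0.0
```

```bash
python3 -c "
from cell import ctrl
print(ctrl.finish_job())"
```

```text
the job is handed in; nothing more can be done
None
```

The sander is off the hook and sits upright in the cradle, released with the gripper clear; I handed the job in at about 24 s, and no verdict came back.

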